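Clamp the copper bar, take a resistance reading, release the clamp

TASK

Take one reading of the copper bar in the test station: press the blue clamp handle down until it snaps over centre and stays locked on the bar by itself, then hold the green key down for a good second, and then pull the clamp's red release lever up so that the handle springs open and the contact comes off the bar. Feel for the snap and ease off there, do not force the handle on against its stop; press the key only while the bar is clamped, leave the bar lying in its cradle and disturb nothing else.

Things in the scene. Friction and masses are not known exactly. Their poses are not given: they have to be found in the camera images.
- station: test station, fixed: grey case 310 (x) x 204 (y) x 45 mm with a locking plier clamp along its middle. Origin: centre of its underside; +x runs from the clamp's handle end to its jaw end, z up. Fixed lower handle: 20 mm wide, top 88 mm above the bench, x -70 to +84 mm, adjusting knob (18 mm across) on to x -92. Console: top 79 mm high, x -72 to +96, y -100 to -44 mm.
- handle: the clamp's moving upper handle. Origin: its hinge pin, carried by the jaw, about 130 mm above the bench; it reaches 160 mm from there to station -x and swings in the station's xz plane, sloping up by 0.3 to 0.7 rad at the start, within 0.2 rad of level when locked. Let go before dead centre it springs up again; past dead centre it stays locked on a hard stop.
- sleeve: the handle's blue sleeve, 100 x 22 x 20 mm, the place to press; frame as handle. Pushed down at handle_top it resists with 1 to 3 N, once the pad meets the bar with 4 to 9 N (up to 12 N while moving), then ever less, to about nothing at dead centre, whence it runs some 5 mm on to its hard stop. More than 15 N with the pad on the bar is forcing it.
- handle_top (a point): top of the blue sleeve on its centre line, 125 mm from the hinge pin, 35 mm short of the free end. At the start 178 to 220 mm above the bench; locked, at station x about -55 mm, y 0. Its height at dead centre is anywhere from 122 to 158 mm: it depends on the hidden setting of the adjusting screw, cannot be measured beforehand and must be felt.
- release_tab (a point): centre of the red round-ended cross bar at the tail of the release lever, behind and below the handle's free end: 26 mm long (station y), 14 mm thick. With the clamp locked it lies near station x -115 mm, y 0, 86 to 136 mm above the bench, clear for 25 mm on either side and 40 mm below; it can be pinched by its ends from above and turns freely between the fingertips.
- release (a joint): release lever's angle to the handle, rad: 0 at rest (light spring), growing as the cross bar is pulled up, at most 0.4. Its pin lies 121 mm ahead. On the locked clamp, raising the bar 12 to 35 mm (1 to 6 N) turns it by 0.06 to 0.15 and pushes the toggle back over centre; then handle and lever fly up by themselves, the bar rising 75 to 110 mm in all and moving 25 mm to station +x: leave it room.
- pad: copper contact pad, 19 mm across, on a spring plunger in the jaw. Origin: centre of its lower face, near station x +122 mm, y 0. At the start 8 to 21 mm above the bar; when locked it bears on the bar with 40 to 55 N.
- copper_bar: copper bar 25 x 120 x 8 mm (0.2 kg), loose, lying flat along station y in a white cradle under the pad (its underside 87 mm above the bench). Origin: centre of its underside.
- cradle (a point): middle of the cradle's seat, 87 mm above the bench, at station x +122 mm, y 0.
- key_top (a point): centre of the top of the round green test key (26 mm diameter) on the station's console, about 97 mm above the bench, at station x -45 mm, y -72 mm.
- key (a joint): travel of the test key, m: 0 up, 0.006 fully down, which takes 4 N.
- brass_bar: brass bar 118 x 24 x 8 mm in the tray on the station; leave alone.
- alu_bar: aluminium bar 120 x 25 x 8 mm on the bench; leave alone.
- multimeter: red hand-held multimeter 165 x 80 x 37 mm on the bench; leave alone.
- screwdriver: yellow-handled screwdriver, 200 mm long; leave alone.
- brush: small black brush, 170 mm long; leave alone.
- cleaner: white bottle with a blue cap, 48 mm across, 130 mm high; leave alone.
- weight: brass weight, 38 mm across, 53 mm high; leave alone.
Things that resemble listed ones, but are neither listed nor needed, are in the scene too. What is meant by the copper_bar is not pink, purple or turquoise, and is the larger of those in its own colour.

How it is judged:
By the outcome, as a careful person would: the job done as asked, in the order asked, and still so for the second after the job is handed in, with the robot touching nothing.
It also fails if it takes over 72 s, if anything falls off the work surface, if the arm or the gripper's body presses on something with over 40 N, if the wrist force passes 120 N, or if a joint passes its speed limit or range.

ROBOT

A 6-joint arm with a two-finger parallel gripper is mounted at the origin on the work surface. World frame = base frame: x ahead of the robot, y to its left, z up, the work surface at z = 0. Lengths are in m, angles in rad, forces in N, time in s.
With the tool pointing down it reaches from about 0.3 to 0.775 m from the base axis. Payload 14.6 kg.
Tool frame: the origin (TCP) lies on the centre line of the jaws, within the pads' length; the fingertips stand 19 mm ahead of it and the grasp point (between the pads) is the TCP; z points along the fingers, x is the direction in which the jaws open and shut, and the axes are right-handed (so a half turn about z gives the same grasp; the last joint's range is limited). The gripper opens to 94 mm and grips with 3 to 60 N. Pads are 16 mm wide; open, the fingers measure 119 mm over their backs; the gripper's body (75 mm by 177 mm) begins 78 mm behind the grasp point.
Start: joints at [-0.067, 0.3, 1.521, -0, 1.321, -0.067], TCP at [0.55, -0, 0.224] pointing down, gripper open.
Joint ranges: [-3.03, 3.03], [-0.79, 2.21], [0.23, 2.52], [-1.04, 4.18], [0, 3.07], [-2.55, 2.55]. Speed limits (rad/s): [2.22, 2.22, 2.57, 3.14, 3.14, 3.14].

INTERFACE

Orientations are given as [roll, pitch, yaw] about the fixed x, y, z axes, in that order (R = Rz(yaw) Ry(pitch) Rx(roll)).
In Python, from station import ctrl, imaging gives the robot as it stands.
- The arm moves only by the shell command python3 -m handwheel 'ROWS' [OPENING] [FORCE]. ROWS is JSON, a list that holds one entry, the list of rows, each a list of 4 numbers: the shift along the tool's x, y, z in m, then the turn about the tool's z in rad. A call has 1 to 10 rows; each row shifts and turns the pose as measured when the row begins, along the tool's axes as they then stand; what a row does not reach is not made up. A row lasts 1/10 s, in which the tool goes at most 50 mm and 8.59 degrees, less where a joint would pass 70% of its speed; a pose out of reach is approached as far as the arm can. A call is refused whole if a number of a shift passes 0.05 or a number of a turn 0.15, either way. A call with a gripper value outside its range is refused whole. OPENING is the finger opening in m, from 0 to 0.094, set as the call begins (- or left out, the last holds). The fingers move at their own pace and stop on an object; FORCE is the grip in N (left out, the last holds). Time passes only in rows, so rows that do not move let the fingers close. It gives the time, the measured TCP pose, the force and the opening at its end, in the units of the state.
- ctrl.get_obs(): the state, without advancing time (a new reading comes with each control period).
- imaging.camera(name): name is "scene" or "side" or "wrist"; returns the picture (400x640x3 uint8, red, green, blue); there is no depth.
- imaging.camera_model(name): a dict with "camera_matrix" (3x3 intrinsics, pixels), "position" and "attitude" of the camera in the world. Camera axes: x right, y up, looking along -z (the intrinsics and any distortion apply to the point x, -y, -z); pixel columns grow to the right and rows downward; lengths in m; the calibration is good to about 2 mm. A picture is of the moment at which its call begins: read the wrist's pose just before it. camera_model takes no time and is no camera call; for the wrist camera it gives the pose at the moment of the call.
- ctrl.hand_in(): hands the job in, once; it reports no verdict.
The state is a dict: "time_s": time; "qpos": joint angles; "joint_vel": joint speeds; "tau": joint torques, N m; "ee_pos": TCP position; "eef_rot": TCP orientation; "force": force on the tool from outside, world axes, zero at the start; "moment": the same for the moment, N m; "grip_width": finger opening in m.
Only numpy, scipy, OpenCV 4.12 (cv2) and the standard library are available. Lean on these libraries where they do the work, as an engineer would, in place of code of your own. Each camera call takes 0.05 s, during which the arm holds its last target. There are 200 camera calls.

## Working session

There is one attempt and no reset: what is moved stays moved. The work goes in short steps, Python scripts to look and compute and a shell command to move; the robot and the scene stay as the last step left them, time stands still between calls to the robot, and variables do not carry over. Pictures are saved under pics/ and viewed, about 8 in all and at most 12, crops included, and the job is handed in when it is done.

```bash
mkdir -p pics
cat > h.py <<'E'
import numpy as np, cv2
from station import ctrl, imaging
def model(n):
    m=imaging.camera_model(n); return {k:(np.array(v) if not isinstance(v,(str,dict)) else v) for k,v in m.items()}
E
python3 - <<'E'
from h import *
for n in("scene","side"):
    print(imaging.camera_model(n)); cv2.imwrite(f"pics/{n}0.png",imaging.camera(n)[:,:,::-1])
print(imaging.camera_model("wrist"));print(ctrl.get_obs())
a=cv2.imread("pics/scene0.png");b=cv2.imread("pics/side0.png")
E
```

```text
{'camera_matrix': array([[442.09118716,   0.        , 321.69594188],
       [  0.        , 442.09118716, 199.8738321 ],
       [  0.        ,   0.        ,   1.        ]]), 'position': array([1.34919243, 0.64749585, 0.87266165]), 'attitude': array([0.95633081, 0.00553401, 2.29228667])}
{'camera_matrix': array([[455.24487478,   0.        , 314.87814327],
       [  0.        , 455.24487478, 198.00771461],
       [  0.        ,   0.        ,   1.        ]]), 'position': array([ 0.42634499, -1.13992464,  1.01289705]), 'attitude': array([ 0.92611173,  0.01278016, -0.15171611])}
{'camera_matrix': array([[331.21461895,   0.        , 318.50958395],
       [  0.        , 331.21461895, 198.68433687],
       [  0.        ,   0.        ,   1.        ]]), 'position': array([0.55035752, 0.06935035, 0.38443842]), 'attitude': array([-2.44859835e-01, -7.40188906e-05, -5.83208287e-04])}
{'time_s': 0.1, 'qpos': array([-6.66255562e-02,  3.00191173e-01,  1.52110241e+00,  1.11359874e-05,
        1.32037758e+00, -6.66121531e-02]), 'joint_vel': array([ 0.00115833, -0.00079738,  0.0002794 ,  0.00120145, -0.00182826,
       -0.0007202 ]), 'tau': array([ 8.61520786e-02, -5.24278736e+01, -3.40611970e+01,  7.72829284e-02,
        3.76979057e-01, -2.02646435e-03]), 'ee_pos': array([ 5.50031308e-01, -1.63575181e-05,  2.24242424e-01]), 'eef_rot': array([-3.14157666e+00,  7.76145816e-05, -1.61624802e-05]), 'force': array([-0.37506924,  0.3312691 , -0.54637319]), 'moment': array([-0.04054141, -0.06738051, -0.0258878 ]), 'grip_width': 0.0939625145723855}
```

View pics/scene0.png

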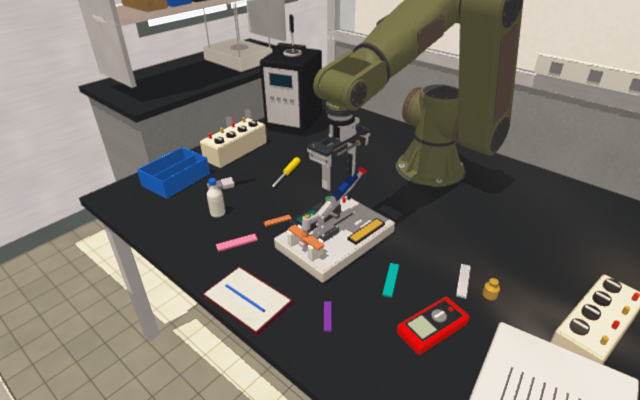

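View pics/side0.png

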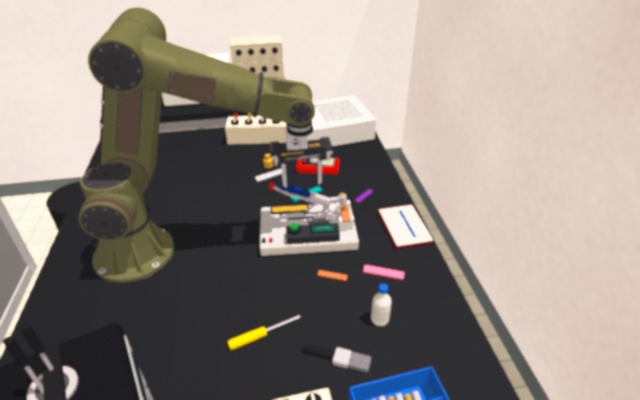

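Scene: the station is at about (335,235), with the blue handle at (348,185), red tab (362,170), and copper bar at (305,237) in the cradle. A smaller orange bar lies on the bench at (278,220). Side: station at (308,228), red tab (271,186), green key (294,227). I'll enlarge both.

```bash
cat >> h.py <<'E'
from scipy.spatial.transform import Rotation as Rn
def ray(n,uv,m=None):
    m=m or model(n); K=m["camera_matrix"]; R=Rn.from_euler("xyz",m["attitude"]).as_matrix()
    d=np.linalg.solve(K,[uv[0],uv[1],1.]); d=R@(d*[1,-1,-1]); return m["position"],d/np.linalg.norm(d)
def onz(n,uv,z,m=None):
    p,d=ray(n,uv,m); return p+d*(z-p[2])/d[2]
def tri(a,b):
    (p,d),(q,e)=a,b; s=np.linalg.lstsq(np.c_[d,-e],q-p,rcond=None)[0]; A,B=p+s[0]*d,q+s[1]*e; return (A+B)/2,np.linalg.norm(A-B)
def proj(n,P,m=None):
    m=m or model(n); R=Rn.from_euler("xyz",m["attitude"]).as_matrix(); c=R.T@(np.array(P)-m["position"]); c=m["camera_matrix"]@(c*[1,-1,-1]); return c[:2]/c[2]
def blobs(img,lo,hi,box=None,amin=4):
    h=cv2.cvtColor(img,cv2.COLOR_RGB2HSV); k=cv2.inRange(h,np.array(lo),np.array(hi))
    if box: z=np.zeros_like(k); x0,y0,x1,y1=box; z[y0:y1,x0:x1]=k[y0:y1,x0:x1]; k=z
    n,l,s,c=cv2.connectedComponentsWithStats(k); return [(c[i].round(1).tolist(),s[i].tolist()) for i in range(1,n) if s[i][4]>=amin]
E
python3 - <<'E'
from h import *
a=cv2.imread("pics/scene0.png")[160:285,265:400];b=cv2.imread("pics/side0.png")[172:262,250:370]
a=cv2.resize(a,None,fx=3,fy=3,interpolation=cv2.INTER_CUBIC);b=cv2.resize(b,None,fx=3.2,fy=3.2,interpolation=cv2.INTER_CUBIC)
o=np.zeros((380,800,3),np.uint8);o[:a.shape[0],:a.shape[1]]=a;o[:b.shape[0],410:410+b.shape[1]]=b
cv2.imwrite("pics/c0.png",o)
S=cv2.imread("pics/scene0.png")[:,:,::-1].copy();D=cv2.imread("pics/side0.png")[:,:,::-1].copy()
for nm,lo,hi in(("red",(0,150,90),(5,255,255)),("red2",(172,120,90),(180,255,255)),("orange",(6,130,120),(17,255,255)),("green",(60,90,40),(90,255,255)),("blue",(105,120,30),(125,255,255))):
    print(nm,"S",blobs(S,lo,hi,(265,160,400,285)),"D",blobs(D,lo,hi,(250,172,370,285)))
E
```

```text
red S [([361.9, 169.9], [358, 167, 8, 7, 36]), ([343.5, 199.0], [343, 197, 2, 5, 10])] D [([307.6, 172.3], [297, 172, 20, 2, 30]), ([330.0, 172.8], [322, 172, 16, 3, 40]), ([271.1, 185.4], [269, 182, 5, 8, 27]), ([270.5, 239.5], [270, 239, 2, 2, 4])]
red2 S [] D [([300.5, 173.0], [299, 173, 4, 1, 4]), ([324.5, 174.0], [323, 174, 4, 1, 4]), ([366.8, 264.8], [365, 264, 5, 2, 6]), ([365.4, 271.2], [363, 268, 7, 6, 15])]
orange S [([277.2, 219.7], [265, 215, 26, 11, 135]), ([305.5, 237.1], [288, 225, 36, 25, 304])] D [([344.7, 213.0], [341, 206, 9, 15, 102]), ([332.2, 274.7], [317, 269, 31, 12, 218])]
green S [([327.0, 197.4], [325, 195, 6, 6, 20]), ([306.0, 214.8], [296, 209, 20, 14, 68]), ([391.7, 273.7], [384, 262, 16, 23, 246])] D [([316.0, 189.0], [309, 185, 14, 8, 81]), ([294.7, 199.2], [290, 197, 11, 6, 42]), ([293.7, 226.9], [289, 223, 10, 8, 62]), ([322.8, 228.1], [311, 225, 24, 8, 161])]
blue S [([344.2, 186.2], [332, 174, 25, 26, 225])] D [([296.0, 189.7], [280, 185, 29, 11, 165])]
```

View pics/c0.png

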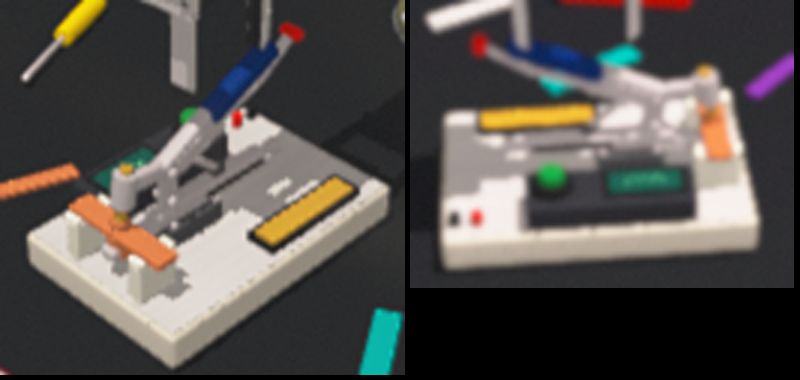

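The crop confirms the copper bar: of the two orange bars, it is the larger one, lying in the white cradle under the pad at scene (305,237) and side (345,213). The one at scene (277,220) is smaller and on the bench. The tab, sleeve and key are also clear.

Run:
```python
from h import *
t=lambda a,b:tri(ray("scene",a),ray("side",b))
print("key",onz("side",(293.7,226.5),.095),onz("scene",(327,197.4),.095),t((327,197.4),(293.7,226.9)))
print("tab",t((361.9,169.9),(271.1,185.4)))
print("bar",t((305.5,237.1),(344.7,213)),onz("scene",(305.5,237.1),.092))
print("sleeve",t((344.2,186.2),(296,189.7)))
c=[onz("scene",p,.045) for p in((275,240),(323.3,273.3),(394.3,221.7))];print(c)
print(onz("side",(260.3,249.2),.045),onz("side",(358.4,243.2),.045))
c=np.array(c)
ctr=(c[0]+c[2])/2; ax=c[1]-c[2]; print("ctr",ctr,"yaw",np.arctan2(ax[1],ax[0]),[np.linalg.norm(c[1]-c[2]),np.linalg.norm(c[0]-c[1])])
```

```text
key [ 0.51231634 -0.06550829  0.095     ] [ 0.50391896 -0.08010522  0.095     ] (array([ 0.51121067, -0.0742876 ,  0.10123   ]), np.float64(0.0008244754867932253))
tab (array([0.45496824, 0.00959417, 0.20624465]), np.float64(0.0018464001407667379))
bar (array([ 0.68136876, -0.01027586,  0.08459274]), np.float64(0.008400127307663766)) [ 0.68304866 -0.00331646  0.092     ]
sleeve (array([0.52998367, 0.00455243, 0.18477844]), np.float64(0.003077514812359015))
[array([ 0.71000581, -0.10001091,  0.045     ]), array([0.72007559, 0.09357193, 0.045     ]), array([0.41358644, 0.11139152, 0.045     ])]
[ 0.40297659 -0.09686669  0.045     ] [ 0.70712372 -0.12012091  0.045     ]
ctr [0.56179612 0.0056903  0.045     ] yaw -0.05807561608281745 [np.float64(0.3070067315267383), np.float64(0.19384457307925598)]
```

```bash
python3 -m handwheel '[[[0,0,-0.04,0],[0,0,-0.04,-0.14],[0,0,-0.02,-0.14],[0,0,0,-0.14],[0,0,0,-0.14],[0,0,0,-0.14],[0,0,0,-0.14],[0,0,0,-0.14],[0,0,0,-0.14],[0,0,0,-0.14]]]' 0 20
python3 -m handwheel '[[[0,0,0,-0.14],[0,0,0,-0.11],[0,0,0,0]]]'
python3 - <<'E'
from h import *
print(ctrl.get_obs()["ee_pos"],ctrl.get_obs()["eef_rot"],ctrl.get_obs()["force"])
print(imaging.camera_model("wrist"))
cv2.imwrite("pics/w1.png",imaging.camera("wrist")[:,:,::-1])
E
```

```text
time_s: 1.1
ee_pos: [0.5482, 0.0001, 0.3238]
eef_rot: [-3.131, 0.002, 1.308]
force: [-1.4, 0.0, -1.6]
grip_width: 0.0174
time_s: 1.4
ee_pos: [0.5477, 0.0002, 0.3224]
eef_rot: [-3.127, -0.001, 1.572]
force: [-1.7, -0.1, -1.0]
grip_width: 0.0004
[5.47694483e-01 2.06372233e-04 3.22364494e-01] [-3.12718634e+00 -1.04423070e-03  1.57185444e+00] [-1.7399566  -0.0874898  -1.00806285]
{'camera_matrix': array([[331.21461895,   0.        , 318.50958395],
       [  0.        , 331.21461895, 198.68433687],
       [  0.        ,   0.        ,   1.        ]]), 'position': array([ 0.48007639, -0.00090513,  0.4835658 ]), 'attitude': array([-2.31225636e-01, -1.54453817e-03,  1.57125865e+00])}
```

View pics/w1.png

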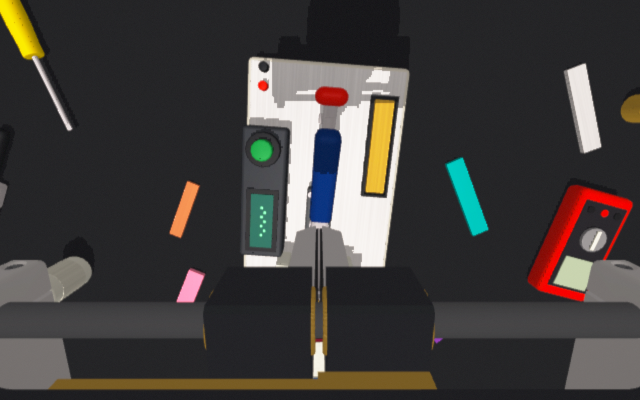

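The wrist view shows the key at (262,150), the tab at (332,96), the sleeve from (327,135) down to (320,215), and the rear case corners at (250,58) and (408,70).

Run:
```python
from h import *
W=cv2.imread("pics/w1.png")[:,:,::-1].copy(); m=model("wrist")
for n,lo,hi in(("key",(55,120,40),(75,255,255)),("tab",(0,150,90),(5,255,255)),("sleeve",(105,120,30),(125,255,255))): print(n,blobs(W,lo,hi,(230,50,420,250),20))
r=lambda u,v,z:onz("wrist",(u,v),z,m).round(4)
print("key",r(262,150,.097)); print("corners",r(250,58,.045),r(408,70,.045),"left edge",r(243,265,.045), "right",r(385,265,.045))
t=tri(ray("wrist",(332,96),m),ray("scene",(361.9,169.9)));print("tab",t, tri(ray("wrist",(332,96),m),ray("side",(271.1,185.4))))
for u,v,z in((327,132,.21),(321,215,.17)):print("sl",r(u,v,z))
a=r(250,58,.045)[:2];b=r(408,70,.045)[:2];y=b-a;yaw=np.arctan2(y[1],y[0])-np.pi/2;R=np.array([[np.cos(yaw),-np.sin(yaw)],[np.sin(yaw),np.cos(yaw)]])
print("yaw",yaw,np.linalg.norm(y),"ctr",(a+b)/2+R@[.155,0])
```

```text
key [([261.3, 149.7], [250, 139, 23, 23, 416])]
tab [([262.5, 85.2], [258, 81, 10, 10, 76]), ([331.2, 96.0], [315, 87, 33, 19, 524])]
sleeve [([324.1, 174.2], [310, 129, 31, 94, 2129])]
key [ 0.5129 -0.0656  0.097 ]
corners [ 0.4043 -0.0844  0.045 ] [0.4189 0.1118 0.045 ] left edge [ 0.6801 -0.1084  0.045 ] right [0.6809 0.0943 0.045 ]
tab (array([0.46000519, 0.01188414, 0.21006826]), np.float64(0.0035167992284858736)) (array([0.45817602, 0.01093582, 0.20419771]), np.float64(0.005026261040146607))
sl [0.489  0.0066 0.21  ]
sl [0.5704 0.002  0.17  ]
yaw -0.07427696427745056 0.19674247126637398 ctr [0.56617262 0.00219765]
```

```bash
python3 -m handwheel '[[[0,0,0,0.067],[0.004,-0.017,0.02,0],[0,-0.016,0.03,0],[0,0,0.025,0],[0,0,0,0],[0,0,0,0]]]'
python3 - <<'E'
from h import *
from scipy.spatial.transform import Rotation as Q
o=ctrl.get_obs();print(o["ee_pos"],o["eef_rot"],o["force"],"tool z",Q.from_euler("xyz",o["eef_rot"]).as_matrix()[:,2])
a=imaging.camera("side")[170:262,240:370];b=imaging.camera("wrist")[:,:,::-1][0:300,180:480]
a=cv2.resize(a[:,:,::-1],None,fx=3.4,fy=3.4,interpolation=cv2.INTER_CUBIC)
o=np.zeros((320,760,3),np.uint8);o[:a.shape[0],:a.shape[1]]=a;o[:300,455:755]=b;cv2.imwrite("pics/p2.png",o)
E
```

```text
time_s: 2.05
ee_pos: [0.5126, 0.007, 0.2458]
eef_rot: [-3.127, 0.0, 1.477]
force: [-1.9, -0.4, -1.6]
grip_width: 0.0003
[0.51262264 0.00703479 0.24580442] [-3.12663138e+00  3.23056134e-04  1.47673703e+00] [-1.90996393 -0.36234781 -1.62936828] tool z [-0.01492493  0.00108353 -0.99988803]
```

View pics/p2.png

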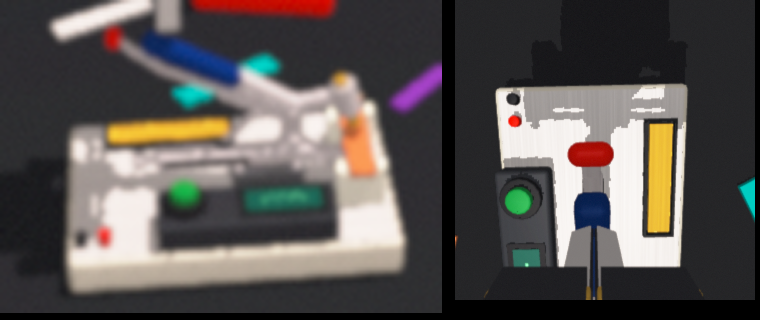

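Fingertips are over the sleeve on its centre line, and the wrist view shows tab, sleeve and fingers aligned. Now I feel downwards.

```bash
python3 -m handwheel '[[[0,0,0.008,0],[0,0,0.005,0],[0,0,0.004,0]]]'; for i in 1; do :; done
python3 -m handwheel '[[[0,0,0.004,0],[0,0,0.004,0]]]'; python3 -m handwheel '[[[0,0,0.004,0],[0,0,0.004,0]]]'; python3 -m handwheel '[[[0,0,0.004,0],[0,0,0.004,0]]]'
```

```text
time_s: 2.45
ee_pos: [0.5141, 0.0069, 0.2309]
eef_rot: [-3.132, 0.0, 1.476]
force: [-2.2, 0.7, 3.5]
grip_width: 0.0004
time_s: 2.65
ee_pos: [0.5143, 0.0068, 0.2229]
eef_rot: [-3.133, 0.0, 1.476]
force: [-3.1, -0.2, 3.1]
grip_width: 0.0001
time_s: 2.85
ee_pos: [0.5142, 0.0068, 0.2143]
eef_rot: [-3.133, 0.0, 1.476]
force: [-2.7, 0.6, 3.7]
grip_width: 0.0005
time_s: 3.05
ee_pos: [0.514, 0.0068, 0.2059]
eef_rot: [-3.133, 0.0, 1.476]
force: [-5.2, -0.0, 7.1]
grip_width: 0.0005
```

```bash
for x in; do :; done; python3 -m handwheel '[[[0,0,0.003,0],[0,0,0.003,0]]]'; python3 -m handwheel '[[[0,0,0.003,0],[0,0,0.003,0]]]'; python3 -m handwheel '[[[0,0,0.003,0],[0,0,0.003,0]]]'
```

```text
time_s: 3.25
ee_pos: [0.5138, 0.0069, 0.1996]
eef_rot: [-3.133, 0.0, 1.476]
force: [-4.3, 0.3, 5.2]
grip_width: 0.0006
time_s: 3.45
ee_pos: [0.5135, 0.0069, 0.1933]
eef_rot: [-3.133, 0.0, 1.476]
force: [-4.4, 0.2, 5.1]
grip_width: 0.0003
time_s: 3.65
ee_pos: [0.513, 0.0069, 0.1868]
eef_rot: [-3.132, 0.0, 1.476]
force: [-5.6, 0.1, 4.4]
grip_width: 0.0007
```

```bash
for x in; do :; done; python3 -m handwheel '[[[0,0,0.003,0],[0,0,0.003,0]]]'; python3 -m handwheel '[[[0,0,0.002,0],[0,0,0.002,0]]]';python3 -m handwheel '[[[0,0,0.002,0]]]'
```

```text
time_s: 3.85
ee_pos: [0.5127, 0.0069, 0.18]
eef_rot: [-3.131, 0.0, 1.476]
force: [-4.3, -0.3, 1.7]
grip_width: 0.0006
time_s: 4.05
ee_pos: [0.5124, 0.007, 0.175]
eef_rot: [-3.13, 0.0, 1.476]
force: [-2.1, 0.8, 1.1]
grip_width: 0.0002
time_s: 4.15
ee_pos: [0.5124, 0.007, 0.1726]
eef_rot: [-3.13, 0.0, 1.476]
force: [-2.2, 0.5, -0.3]
grip_width: 0.0005
```

```bash
python3 -m handwheel '[[[0,0,0.002,0]]]';python3 -m handwheel '[[[0,0,0.002,0]]]'
```

```text
time_s: 4.25
ee_pos: [0.5124, 0.007, 0.1702]
eef_rot: [-3.13, 0.0, 1.476]
force: [-2.2, 0.5, -0.8]
grip_width: 0.0004
time_s: 4.35
ee_pos: [0.5124, 0.007, 0.1679]
eef_rot: [-3.13, 0.0, 1.476]
force: [-2.0, -0.0, -2.1]
grip_width: 0.0004
```

The force faded to the baseline around tip height 0.152, which is what dead centre should feel like. I'll ease off and look.

```bash
python3 -m handwheel '[[[0,0,0,0]]]'; python3 -m handwheel '[[[0,0,-0.01,0],[0,0,-0.02,0],[0,0,-0.02,0],[0,0,0,0]]]'
python3 - <<'E'
from h import *
o=ctrl.get_obs();print(o["ee_pos"],o["eef_rot"],o["force"]);m=model("wrist")
a=imaging.camera("side");w=imaging.camera("wrist");s=imaging.camera("scene")
for n,i in(("side",a),("wrist",w),("scene",s)):cv2.imwrite(f"pics/{n}3.png",i[:,:,::-1])
for n,i,bx in(("side",a,(240,170,370,262)),("wrist",w,(180,50,480,260)),("scene",s,(265,160,400,285))):
    print(n,"red",blobs(i,(0,150,70),(5,255,255),bx,8),"blue",blobs(i,(105,120,30),(125,255,255),bx,20),"green",blobs(i,(55,120,40),(75,255,255),bx,20))
print(m["position"],m["attitude"])
b=w[:,:,::-1][0:300,180:480]
A=cv2.resize(a[170:262,240:370,::-1],None,fx=3.4,fy=3.4,interpolation=cv2.INTER_CUBIC)
o=np.zeros((320,760,3),np.uint8);o[:A.shape[0],:A.shape[1]]=A;o[:300,455:755]=b;cv2.imwrite("pics/p3.png",o)
E
```

```text
time_s: 4.45
ee_pos: [0.5124, 0.007, 0.1675]
eef_rot: [-3.129, 0.0, 1.476]
force: [-0.7, 0.3, -0.9]
grip_width: 0.0005
time_s: 4.85
ee_pos: [0.5132, 0.0069, 0.2208]
eef_rot: [-3.13, 0.0, 1.476]
force: [-1.9, 0.6, -1.4]
grip_width: 0.0008
[0.51319057 0.00688814 0.22082662] [-3.12983635e+00  3.70226413e-04  1.47607935e+00] [-1.86825247  0.55275431 -1.39567782]
side red [([321.0, 171.6], [302, 170, 37, 5, 150]), ([269.7, 205.7], [268, 203, 4, 7, 23]), ([270.1, 238.9], [269, 238, 3, 3, 8])] blue [([291.2, 201.8], [278, 198, 29, 8, 170])] green [([293.9, 227.1], [290, 224, 9, 7, 53])]
wrist red [([315.8, 121.5], [299, 113, 34, 18, 533]), ([232.8, 120.6], [226, 115, 14, 12, 135])] blue [([317.5, 194.0], [303, 157, 29, 103, 1967])] green [([237.0, 206.8], [222, 192, 31, 31, 732])]
scene red [([363.3, 191.3], [360, 189, 7, 6, 29])] blue [([346.9, 197.7], [335, 190, 24, 18, 188])] green [([328.7, 198.9], [325, 196, 9, 7, 54])]
[0.44545875 0.01254932 0.38182947] [-2.33777558e-01 -1.93826172e-04  1.47554879e+00]
```

View pics/p3.png

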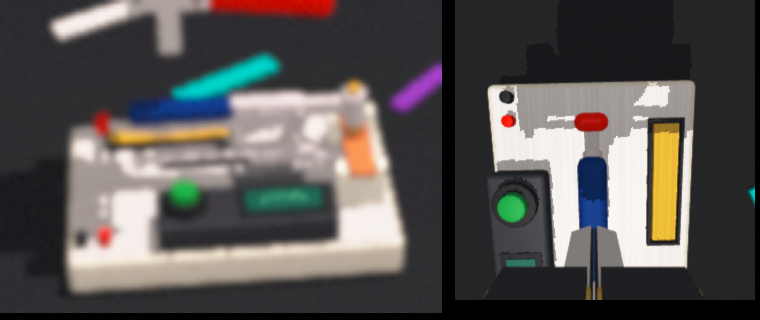

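The handle lies level and stays there by itself: locked, with the pad on the bar. Next, locate the key and tab.

Run:
```python
from h import *
m=model("wrist");o=ctrl.get_obs();R=Rn.from_euler("xyz",o["eef_rot"]).as_matrix()
k=onz("wrist",(237,206.8),.097,m);k2=tri(ray("scene",(328.7,198.9)),ray("side",(293.9,227.1)))
w=ray("wrist",(315.8,121.5),m)
t=[tri(w,ray("scene",(363.3,191.3))),tri(w,ray("side",(269.7,205.7))),tri(ray("scene",(363.3,191.3)),ray("side",(269.7,205.7)))]
print("key",k,k2,"tool delta",R.T@(k-o["ee_pos"]));print("tab",t,[R.T@(q[0]-o["ee_pos"]) for q in t])
```

```text
key [ 0.5108688  -0.06565319  0.097     ] (array([ 0.51107315, -0.06910694,  0.09703912]), np.float64(0.0036076645962063473)) tool delta [-0.07233503  0.00774409  0.12034299]
tab [(array([0.4443607 , 0.01127554, 0.12770435]), np.float64(0.0017058429296244926)), (array([0.44528547, 0.01056227, 0.12700299]), np.float64(0.0008765027247987535)), (array([0.44487822, 0.01158964, 0.12720341]), np.float64(0.002328436275559523))] [array([-0.00205564, -0.06624328,  0.09083381]), array([-0.0026779 , -0.06524362,  0.09151888]), array([-0.00169375, -0.06574948,  0.09132636])]
```

```bash
python3 -m handwheel '[[[-0.035,0.004,0,0],[-0.038,0.004,0,0],[0,0,0.04,0],[0,0,0.04,0],[0,0,0.008,0],[0,0,0,0]]]'
```

```text
time_s: 5.6
ee_pos: [0.5098, -0.0687, 0.1229]
eef_rot: [-3.12, 0.0, 1.477]
force: [-1.7, -0.1, -1.0]
grip_width: 0.0005
```

```bash
python3 -m handwheel '[[[0,0,0.004,0],[0,0,0.003,0]]]';python3 -m handwheel '[[[0,0,0.002,0],[0,0,0.002,0]]]';python3 -m handwheel '[[[0,0,0.002,0]]]'
```

```text
time_s: 5.8
ee_pos: [0.5106, -0.0685, 0.1178]
eef_rot: [-3.122, 0.0, 1.478]
force: [-2.3, -0.3, 0.6]
grip_width: 0.0003
time_s: 6.0
ee_pos: [0.5112, -0.0684, 0.1155]
eef_rot: [-3.125, 0.001, 1.478]
force: [-3.2, -0.1, 1.7]
grip_width: 0.0003
time_s: 6.1
ee_pos: [0.5114, -0.0684, 0.114]
eef_rot: [-3.125, 0.001, 1.478]
force: [-8.2, -0.6, 13.4]
grip_width: 0.0006
```

```bash
python3 -m handwheel '[[[0,0,0.001,0],[0,0,0.001,0]]]';python3 -m handwheel '[[[0,0,0.001,0],[0,0,0.001,0]]]';python3 - <<'E'
from h import *
o=ctrl.get_obs();print(o["ee_pos"],o["force"],o["moment"])
w=imaging.camera("wrist")[:,:,::-1];s=imaging.camera("side")[170:262,240:370,::-1]
A=cv2.resize(s,None,fx=3.4,fy=3.4,interpolation=cv2.INTER_CUBIC)
o=np.zeros((320,800,3),np.uint8);o[:A.shape[0],:A.shape[1]]=A;o[:300,450:800]=w[100:400,130:480];cv2.imwrite("pics/p4.png",o)
E
```

```text
time_s: 6.3
ee_pos: [0.5114, -0.0684, 0.114]
eef_rot: [-3.126, 0.001, 1.479]
force: [-9.6, 0.7, 12.4]
grip_width: 0.0005
time_s: 6.5
ee_pos: [0.5114, -0.0684, 0.1141]
eef_rot: [-3.127, 0.002, 1.479]
force: [-9.3, 0.7, 12.2]
grip_width: 0.0007
[ 0.51136194 -0.06841868  0.11406265] [-9.33452801  0.73779508 12.19718911] [ 0.2507391   1.62907471 -0.03687715]
```

View pics/p4.png

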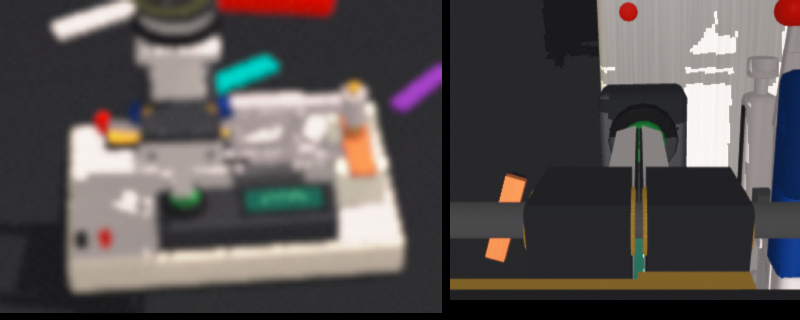

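The key is at its stop: steady force of 12 N, no more travel, green rim visible around the fingertip. I'll hold it there.

```bash
python3 -m handwheel '[[[0,0,0.001,0],[0,0,0.001,0],[0,0,0.001,0],[0,0,0.001,0],[0,0,0.001,0],[0,0,0.001,0],[0,0,0.001,0],[0,0,0.001,0],[0,0,0.001,0],[0,0,0.001,0]]]';python3 -m handwheel '[[[0,0,0.001,0],[0,0,0.001,0],[0,0,0.001,0],[0,0,0.001,0]]]'; python3 -m handwheel '[[[0,0,-0.01,0],[0,0,-0.03,0],[0,0,-0.04,0],[0,0,-0.03,0],[0,0,0,0]]]' 0.06
```

```text
time_s: 7.6
ee_pos: [0.5113, -0.0684, 0.1141]
eef_rot: [-3.131, 0.003, 1.48]
force: [-8.9, 0.7, 11.6]
grip_width: 0.0004
time_s: 8.0
ee_pos: [0.5113, -0.0684, 0.1141]
eef_rot: [-3.132, 0.004, 1.48]
force: [-9.4, 0.4, 11.5]
grip_width: 0.0005
time_s: 8.5
ee_pos: [0.5127, -0.0677, 0.2297]
eef_rot: [-3.134, 0.003, 1.48]
force: [-1.4, 0.6, -1.5]
grip_width: 0.0372
```

```bash
python3 -m handwheel '[[[0.036,-0.037,0,0],[0.036,-0.038,0,0],[0,0,0,0],[0,0,0,0]]]' 0.046
python3 - <<'E'
from h import *
m=model("wrist");o=ctrl.get_obs();R=Rn.from_euler("xyz",o["eef_rot"]).as_matrix();w=imaging.camera("wrist");cv2.imwrite("pics/w5.png",w[:,:,::-1])
s=imaging.camera("side");b=blobs(s,(0,150,70),(5,255,255),(255,190,285,230),8)
r=blobs(w,(0,150,70),(5,255,255),None,100);print(r,b,o["ee_pos"],o["grip_width"])
for c,_ in r:
    p=onz("wrist",c,.127,m);print(c,p,R.T@(p-o["ee_pos"]))
E
```

```text
time_s: 8.9
ee_pos: [0.4426, 0.0121, 0.2271]
eef_rot: [-3.133, 0.003, 1.479]
force: [-0.1, 0.3, -1.9]
grip_width: 0.0459
[([240.6, 189.5], [235, 184, 13, 12, 119]), ([318.3, 208.5], [303, 201, 31, 16, 428]), ([629.0, 258.9], [614, 255, 26, 12, 148])] [([269.5, 204.7], [267, 202, 6, 7, 25])] [0.4426164  0.01207056 0.22714569] 0.04594575369220572
[240.6, 189.5] [ 0.42379933 -0.05022308  0.127     ] [-0.06348294 -0.01219982  0.10042321]
[318.3, 208.5] [0.44530261 0.0106441  0.127     ] [-0.0009085   0.00366061  0.10012085]
[629.0, 258.9] [0.51328072 0.26831102 0.127     ] [0.26188338 0.04784797 0.09904262]
```

View pics/w5.png

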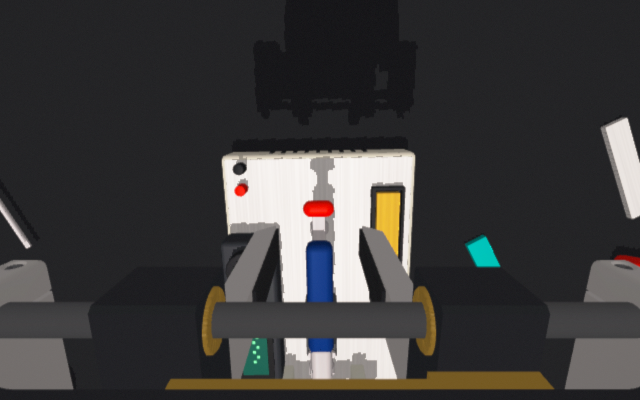

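The tab at (318,208) sits centred between the open fingers, about 3.5 mm towards +tool y. Now I descend and pinch it.

```bash
python3 -m handwheel '[[[-0.001,0.003,0.03,0],[0,0,0.035,0],[0,0,0.022,0],[0,0,0.008,0],[0,0,0,0]]]'; python3 -m handwheel '[[[0,0,0,0],[0,0,0,0],[0,0,0,0],[0,0,0,0],[0,0,0,0]]]' 0.015 15
```

```text
time_s: 9.5
ee_pos: [0.4478, 0.0068, 0.1279]
eef_rot: [-3.133, 0.003, 1.474]
force: [-1.7, -0.1, -1.7]
grip_width: 0.0455
time_s: 10.0
ee_pos: [0.4491, 0.0096, 0.1314]
eef_rot: [-3.135, -0.005, 1.472]
force: [-3.2, 5.7, -2.4]
grip_width: 0.0246
```

```bash
python3 -m handwheel '[[[0,0,-0.004,0],[0,0,-0.004,0]]]';  python3 -m handwheel '[[[0,0,-0.004,0],[0,0,-0.004,0]]]'
```

```text
time_s: 10.2
ee_pos: [0.4498, 0.0104, 0.1409]
eef_rot: [-3.137, -0.006, 1.473]
force: [0.0, 1.3, -2.9]
grip_width: 0.0247
time_s: 10.4
ee_pos: [0.4504, 0.0103, 0.1505]
eef_rot: [-3.14, -0.006, 1.473]
force: [-0.5, 2.3, -2.8]
grip_width: 0.0246
```

```bash
python3 -m handwheel '[[[0,0,-0.004,0],[0,0,-0.004,0]]]';  python3 -m handwheel '[[[0,0,-0.004,0],[0,0,-0.004,0]]]'
```

```text
time_s: 10.6
ee_pos: [0.45, 0.0103, 0.1594]
eef_rot: [-3.139, -0.006, 1.473]
force: [-3.0, 2.3, -0.4]
grip_width: 0.0249
time_s: 10.8
ee_pos: [0.4502, 0.0103, 0.1685]
eef_rot: [-3.139, -0.007, 1.473]
force: [0.1, 3.1, 0.5]
grip_width: 0.0245
```

The force has turned from pulling down to pushing up, so the toggle is back over centre. I'll follow it up.

```bash
python3 -m handwheel '[[[0,0.001,-0.01,0],[0,0.002,-0.01,0],[0,0.002,-0.01,0]]]';  python3 -m handwheel '[[[0,0.002,-0.005,0],[0,0,0,0]]]'
```

```text
time_s: 11.1
ee_pos: [0.4559, 0.0096, 0.2009]
eef_rot: [-3.141, -0.007, 1.473]
force: [4.3, 4.0, -5.2]
grip_width: 0.0245
time_s: 11.3
ee_pos: [0.4584, 0.0095, 0.2078]
eef_rot: [-3.141, -0.007, 1.473]
force: [-3.2, 4.7, -1.7]
grip_width: 0.0243
```

```bash
python3 -m handwheel '[[[0,0,0,0],[0,0,0,0],[0,0,0,0],[0,0,0,0]]]' 0.05; python3 -m handwheel '[[[0,0,-0.02,0],[0,0,-0.04,0],[0,0,-0.04,0],[0,0,-0.04,0],[0,0,0,0],[0,0,0,0],[0,0,0,0]]]'
python3 - <<'E'
from h import *
a=imaging.camera("scene");b=imaging.camera("side")
for n,i,bx in(("side",b,(255,175,370,225)),("scene",a,(265,160,400,285))): print(n,blobs(i,(0,150,70),(5,255,255),bx,8),blobs(i,(6,130,120),(17,255,255),(265,160,400,285),20))
a=cv2.resize(a[160:285,265:400,::-1],None,fx=3,fy=3,interpolation=cv2.INTER_CUBIC);b=cv2.resize(b[172:262,250:370,::-1],None,fx=3.2,fy=3.2,interpolation=cv2.INTER_CUBIC)
o=np.zeros((380,800,3),np.uint8);o[:a.shape[0],:a.shape[1]]=a;o[:b.shape[0],410:410+b.shape[1]]=b
cv2.imwrite("pics/p6.png",o)
E
```

```text
time_s: 11.7
ee_pos: [0.4579, 0.0086, 0.2068]
eef_rot: [-3.14, -0.005, 1.472]
force: [-2.0, -0.2, -2.2]
grip_width: 0.0493
time_s: 12.4
ee_pos: [0.4571, 0.0072, 0.3489]
eef_rot: [-3.134, -0.004, 1.472]
force: [-2.0, 0.1, -1.6]
grip_width: 0.0497
side [([272.1, 181.6], [270, 178, 6, 8, 34])] [([344.7, 212.7], [341, 205, 9, 16, 106]), ([332.2, 274.7], [317, 269, 31, 12, 219])]
scene [([361.1, 166.7], [357, 164, 9, 7, 41]), ([343.2, 198.8], [342, 197, 3, 5, 12])] [([277.3, 219.7], [265, 215, 26, 11, 136]), ([305.5, 237.0], [288, 225, 36, 25, 310])]
```

View pics/p6.png

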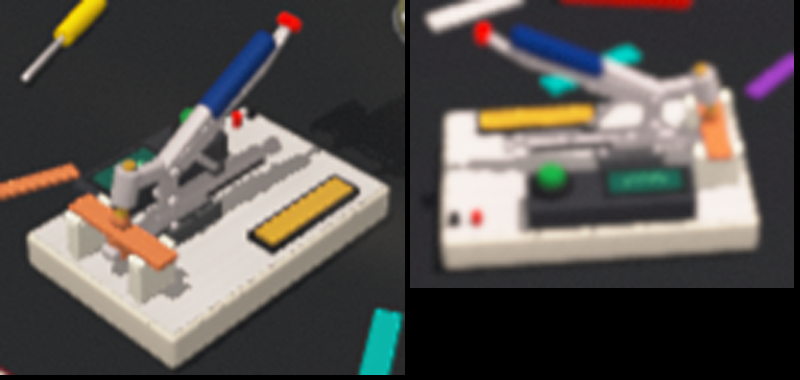

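The handle is fully open, the pad is off the bar, the bar's image position is unchanged, and the robot is clear. Handing in.

```bash
python3 -c "
from station import ctrl
print(ctrl.hand_in())"
```

```text
the job is handed in; nothing more can be done
None
```

I took the reading in the order asked and handed the job in at about 12.5 s of the 72 s allowed.

- **Clamp:** I pressed the handle down. The force peaked at about 7 N (about 8.5 N allowing for the sensor's offset) and fell to nothing with the fingertips about 152 mm above the bench. I eased off there, and pictures showed the handle staying locked and level by itself.
- **Key:** I held it at its stop for about 1.9 s with the bar clamped. The force was steady at about 12 N with no further travel. It met the fingertip a few millimetres higher than the nominal 97 mm. The display showed no visible change in the side picture taken early in the hold, so "fully down" rests on force and travel.
- **Release:** I pinched the red cross bar about 4 mm off its centre and lifted it about 37 mm, until the pull turned into a push from the spring. I then followed it up, let go and moved clear.
- **Last checks:** The handle stands open, with the cross bar a few pixels higher in both views than at the start. The pad appears off the bar. The copper bar is within 0.3 pixel of where it lay in both views, and nothing else near the station has visibly moved. No check failed.

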